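# Deflection check of a spring arm at the packing bench

## Robot

A 7-joint arm with a two-finger parallel gripper is mounted at the origin on the work surface. World frame = base frame: x ahead of the robot, y to its left, z up, the work surface at z = 0. Lengths are in m, angles in rad, forces in N, time in s.
With the tool pointing down it reaches from about 0.4 to 0.85 m from the base axis. Payload 10.4 kg.
Tool frame: the origin (TCP) lies between the finger pads; the fingertips stand 17 mm ahead of it and the grasp point (between the pads) lies 2 mm behind it (robot.tips_ahead is the z of the fingertips in the tool frame, in m); z points along the fingers, y is the line along which they close (so a half turn about z gives the same grasp; the last joint's range is limited). The gripper opens to 87 mm and grips with 3 to 60 N. Pads are 19 mm wide; open, the fingers measure 117 mm over their backs; the gripper's body (75 mm by 190 mm) begins 51 mm behind the grasp point.
Start: joints at [-1.283, 0.332, -0.065, 1.46, 0.022, 1.35, -0.088], TCP at [0.191, 0.595, 0.211] pointing down, gripper open.
Joint ranges: [-2.6, 2.6], [-0.5, 2.12], [-1.47, 1.34], [0.16, 2.42], [-1.27, 4.41], [0.06, 2.06], [-2.6, 2.6]. Speed limits (rad/s): [2.22, 2.22, 2.79, 2.79, 3.14, 3.14, 3.14].

## Interface

Orientations are given as a rotation vector (axis times angle).
In Python, from plant import monitor, viewer, sign_off, robot gives the robot as it stands. The module is installed in compiled form; this text tells all that it offers.
- The arm moves only by the tool arm_command, never from a script. Its argument "series" is a list of rows, each a list of 5 numbers: the opening in per cent of the stroke, from 0 (shut) to 100 (fully open), then the shift along the tool's x, y, z in cm, then the turn about the tool's z in rad. In form: [[jaw, tx, ty, tz, roll], ...]. A call has 1 to 8 rows; each row is the pose to reach, as a shift and turn from the pose commanded when the call began, along the tool's axes at that moment; what a row does not reach only later rows make up. A row lasts 1/10 s, in which the tool goes at most 50 mm and 8.59 degrees, less where a joint would pass 70% of its speed; a pose out of reach is approached as far as the arm can. A call with a gripper value outside its range is refused whole. The fingers move at their own pace and stop on an object; "squeeze" is the grip in N (left out, the last holds). Time passes only in rows, so rows that repeat a pose let the fingers close. It gives the time, the measured TCP pose, the force, the opening and the grip force at its end, in the units of the state.
- monitor.state(): the state, without advancing time (a new reading comes with each control period).
- viewer.read_camera(name): name is "scene" or "top"; returns a dict with "pixels" (384x512x3 uint8, red, green, blue), "camera_matrix" (3x3 intrinsics, pixels), "camera_from_world" (4x4, takes a point from world to camera coordinates). Camera axes: x right, y up, looking along -z (the intrinsics and any distortion apply to the point x, -y, -z); pixel columns grow to the right and rows downward; lengths in m; the calibration is good to about 2 mm. A picture is of the moment at which its call begins. There is no depth.
- sign_off(): hands the job in; it is judged then, once.
The state is a dict: "time_s": time; "joint_positions": joint angles; "joint_vel": joint speeds; "joint_efforts": joint torques, N m; "tool_pos": TCP position; "ee_rot": TCP orientation; "contact_force": force on the tool from outside, world axes, zero at the start; "wrist_torque": the same for the moment, N m; "width": opening from 0.0 (shut) to 1.0 (fully open); "grasp_force": force on a finger pad.
Only numpy, scipy, OpenCV 4.12 (cv2) and the standard library are available. Lean on these libraries where they do the work, as an engineer would, in place of code of your own. Each camera call takes 0.05 s, during which the arm holds its last target. There are 200 camera calls.

## Task

Before this batch is packed, check the spring arm clamped in the blue gauge: with the closed fingers press straight down on the black rubber pad at its middle with a steady 10 N (keep within 1 N for a second; more than 14 N on the arm would ruin it) and see how low its red tip goes. Let the arm up, set the orange pointer on the post to that height and let go of it, then press the pad again with the same steady 10 N for a second to prove that tip and pointer stand level. Finish with the arm released and the pointer still where you set it, and leave the other things on the bench undisturbed.

Things in the scene. Friction and masses are not known exactly. Their poses are not given: they have to be found in the camera images.
- gauge: blue gauge fixed to the bench, turned about the vertical only. Origin on the bench below the rubber pad; y runs along the spring arm from clamp to tip and post. Base 130 (x) by 360 (y -160 to 200), 14 thick; clamp tower y -150 to -87, 146 high; aluminium post 18 square at y = 165, 140 high, white scale with 5 mm ticks on its +x side
- spring_arm (a joint): how far the steel arm (30 wide, 3 thick) is pressed down, rad: 0 free (springs back by itself), stop at 0.32. Turns about gauge y = -100, height 115: pad 100, tip 200 from there; the tip sinks 200 mm x sin(value), the pad half. Stiffness is unknown and differs: 10 N on the pad sinks the tip 13 to 42 mm; force grows about linearly, from a preload of about 1 N
- press_pad: black rubber pad, 20 across, 8 high, on a yellow ring on the middle of the spring arm; origin at its underside. The rubber itself gives 1.7 mm at 10 N
- pad_top (a point): centre of the top of the rubber pad, where to press; 124.5 above the bench at rest
- spring_tip (a point): middle of the red free end of the spring arm, 115 above the bench at rest
- pointer (a joint): how far the orange pointer is slid down its post, m: 0 at the top (blade 4 mm above the resting arm tip), 0.06 at the bottom. Starts within 8 mm of the top, can be pushed down or pulled up against about 4 N of friction (weight 0.8 N) and stays where it is left
- pointer_tip (a point): end of the pointer's orange blade (4 thick), 5 mm from the arm's tip and at the pointer's reading height; level with the arm tip means the same height as spring_tip, within about 3 mm
- pointer_tab (a point): middle of the top edge of the pointer's upright grip tab at gauge x = -60, y = 165, on the robot's side of the post: 24 (gauge x) by 14 (gauge y), 52 tall, to be pinched from above across its 14 mm (fingers closing along gauge y). This point is 51 higher than pointer_tip
- tape_roll: bystander: brown parcel-tape roll lying flat, 96 across, 50 high; origin under its centre
- spare_arm: bystander: untested spare spring arm lying on the table, 215 x 30, looks like the clamped one; origin under its centre
- marker: bystander: white and blue marker pen, 130 long; origin under its centre
- carton: bystander: packed carton 160 x 220, 80 high, white label on top; origin under its centre
- scanner: bystander: black handheld scanner 70 x 150, 22 thick; origin under its centre
- tape_gun: bystander: red tape gun with brown roll, 195 long, 80 high; origin under its centre
- cutter: bystander: yellow carton cutter, 150 x 26, 16 thick; origin under its centre

How it is judged:
By the outcome, as a careful person would: the job done as asked, in the order asked, and still so for the second after the job is handed in, with the robot touching nothing.
It also fails if it takes over 69 s, if anything falls off the work surface, if the arm or the gripper's body presses on something with over 40 N, if the wrist force passes 120 N, or if a joint passes its speed limit or range.

## Working session

There is one attempt and no reset: what is moved stays moved. The work goes in short steps, Python scripts to look and compute and a tool call to move; the robot and the scene stay as the last step left them, time stands still between calls to the robot, and variables do not carry over. Pictures are saved under pics/ and viewed, at most 10 in all, crops included, and the job is handed in when it is done.

Besides the shell and the picture viewer there is one more tool, called after ">>>" as name(argument=value, ...) on one line, values as JSON. arm_command: Moves the arm, as the interface text tells. Its arguments: {"type":"object","properties":{"series":{"type":"array"},"squeeze":{"type":"number"}},"required":["series"]}

```bash
mkdir -p pics; cat > h.py <<'E'
import numpy as np, cv2
from plant import monitor, viewer, sign_off, robot
def grab(n,save=None):
    d=viewer.read_camera(n)
    if save: cv2.imwrite('pics/'+save,cv2.cvtColor(d['pixels'],cv2.COLOR_RGB2BGR))
    return d
def proj(d,P):
    P=np.atleast_2d(P);T=d['camera_from_world'];K=d['camera_matrix']
    c=P@T[:3,:3].T+T[:3,3]; q=(c*[1,-1,-1])@K.T
    return q[:,:2]/q[:,2:]
def atz(d,uv,z):
    T=d['camera_from_world'];K=d['camera_matrix']
    r=np.linalg.inv(K)@[uv[0],uv[1],1]; r=T[:3,:3].T@(r*[1,-1,-1]); o=-T[:3,:3].T@T[:3,3]
    return o+r*(z-o[2])/r[2]
E
python3 - <<'E'
from h import *
a=grab('scene');b=grab('top')
im=[cv2.cvtColor(x['pixels'],cv2.COLOR_RGB2BGR) for x in (a,b)]
for n,i in zip(('s','t'),im): cv2.imwrite(f'pics/{n}0.png',cv2.resize(i,(800,600),interpolation=cv2.INTER_CUBIC))
import pickle;pickle.dump((a,b),open('c.pkl','wb'))
for x in (a,b): print(x['camera_matrix'],x['camera_from_world'],x.keys())
s=monitor.state();print(s,robot.tips_ahead)
E
```

```text
[[407.02338325   0.         262.55413321]
 [  0.         407.02338325 190.47069062]
 [  0.           0.           1.        ]] [[ 0.6669026   0.74500838 -0.01426294 -0.35540468]
 [-0.45451884  0.42188643  0.78448994  0.14826037]
 [ 0.59046892 -0.51669561  0.6199775  -1.53514812]
 [ 0.          0.          0.          1.        ]] dict_keys(['pixels', 'camera_matrix', 'camera_from_world'])
[[496.42720096   0.         259.02462327]
 [  0.         496.42720096 184.42799738]
 [  0.           0.           1.        ]] [[ 4.87566258e-04 -9.99802417e-01 -1.98718307e-02  9.62316275e-03]
 [ 9.80350469e-01 -3.44208787e-03  1.97233644e-01 -5.56321063e-01]
 [-1.97263074e-01 -1.95775230e-02  9.80155090e-01 -1.56908664e+00]
 [ 0.00000000e+00  0.00000000e+00  0.00000000e+00  1.00000000e+00]] dict_keys(['pixels', 'camera_matrix', 'camera_from_world'])
{'time_s': 0.1, 'joint_positions': array([-1.28263229,  0.33280304, -0.06471133,  1.46085337,  0.0216016 ,
        1.3499282 , -0.08850395]), 'joint_vel': array([ 0.00033059, -0.0022307 , -0.0007153 , -0.00297852,  0.00068682,
        0.0014911 ,  0.00152221]), 'joint_efforts': array([ 1.53649202e-03, -6.24544001e+01,  2.46942864e-02, -3.90713239e+01,
       -6.13913289e-02,  3.67101480e-02,  4.56833436e-05]), 'tool_pos': array([0.19100196, 0.59471046, 0.21053896]), 'ee_rot': array([-4.86122090e-01, -3.10360835e+00,  2.02374923e-03]), 'contact_force': array([ 0.3750705 , -0.35593497, -0.96560265]), 'wrist_torque': array([0.02417157, 0.03059161, 0.03208471]), 'grasp_force': 0.0, 'width': 0.9971817399751823} 0.017
```

View pics/s0.png

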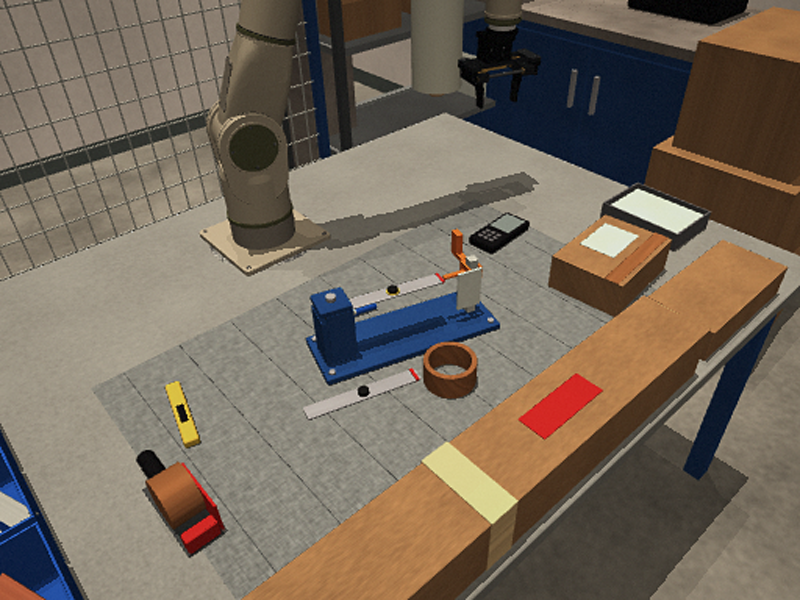

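View pics/t0.png

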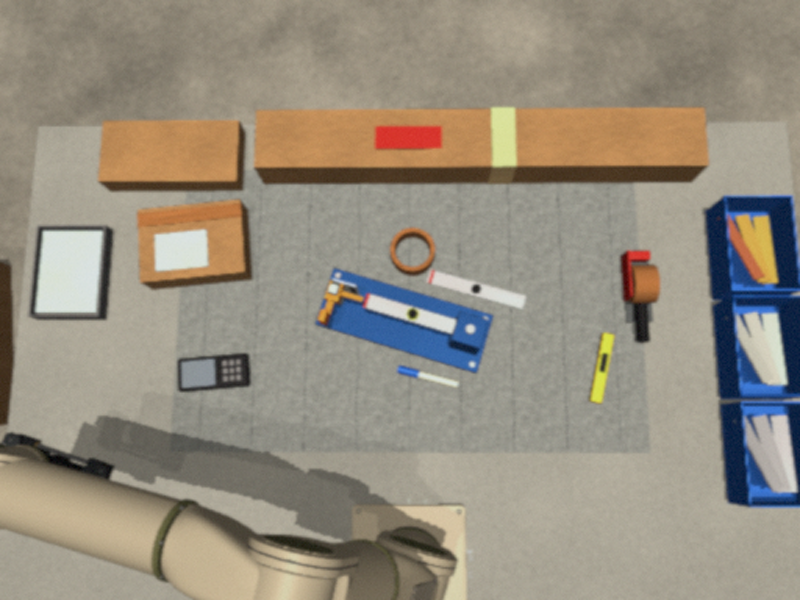

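The scene view shows the clamped arm with its pad at about (392,289), the red tip at (440,279) and the orange tab at (457,240). The top view shows the pad at (412,313), the arm's red end at (366,300) and the post at (333,287), with the tab at (323,317). Next I'll take enlarged crops.

```bash
python3 - <<'E'
from h import *
import pickle;a,b=pickle.load(open('c.pkl','rb'))
A=cv2.cvtColor(a['pixels'],cv2.COLOR_RGB2BGR);B=cv2.cvtColor(b['pixels'],cv2.COLOR_RGB2BGR)
ca=A[140:250,190:325];cb=B[165:245,195:325]
o=np.vstack([cv2.resize(x,(600,int(x.shape[0]*600/x.shape[1])),interpolation=cv2.INTER_CUBIC) for x in (cb,)]);cv2.imwrite('pics/c1.png',cv2.resize(cb,(780,480),interpolation=cv2.INTER_CUBIC))
cv2.imwrite('pics/c2.png',cv2.resize(A[140:230,220:325],(700,600),interpolation=cv2.INTER_CUBIC))
p=atz(b,np.array([412,313])/1.5625,.1245);q=atz(b,np.array([366,300])/1.5625,.115);print(p,q,np.linalg.norm((p-q)[:2]))
p2=atz(a,np.array([392,288])/1.5625,.1245);q2=atz(a,np.array([441,279])/1.5625,.115);print(p2,q2,np.linalg.norm((p2-q2)[:2]))
E
```

```text
[ 0.49198159 -0.00709138  0.1245    ] [0.52035309 0.0855275  0.115     ] 0.09686690490129322
[ 0.49482004 -0.00822961  0.1245    ] [0.5268389  0.08534348 0.115     ] 0.09889959354097859
```

View pics/c1.png

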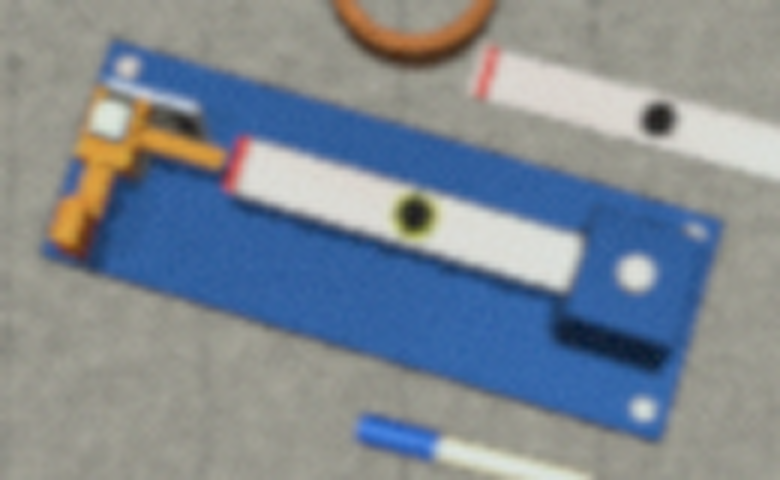

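View pics/c2.png

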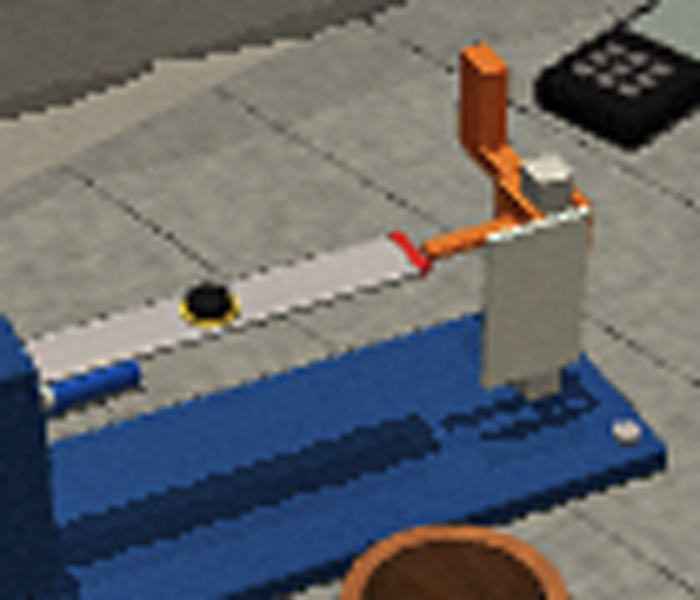

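The top crop shows the base corners at (115,38), (722,215), (660,440) and (42,258), the pad at (414,214), the tip at (231,163) and the post top at (110,118). The scene crop shows the pad at (209,296), the tip at (414,251), the post top at (547,170) and the tab top at (484,55).

```bash
python3 - <<'E'
from h import *
import pickle
from scipy.optimize import least_squares
from scipy.spatial.transform import Rotation as R
a,b=pickle.load(open('c.pkl','rb'))
top=[((115,38),(65,200,14)),((722,215),(65,-160,14)),((660,440),(-65,-160,14)),((42,258),(-65,200,14)),((414,214),(0,0,124.5)),((231,163),(0,100,115)),((110,118),(0,165,140)),((70,212),(-60,165,170))]
sc=[((209,296),(0,0,124.5)),((414,251),(0,100,115)),((547,170),(0,165,140)),((664,447),(65,200,14)),((484,55),(-60,165,170))]
f=lambda u,s,o:(np.array(u)+.5)/s-.5+o
uvt=np.array([f(u,6,(195,165)) for u,_ in top]);uvs=np.array([f(u,6.6667,(220,140)) for u,_ in sc])
G=lambda L:np.array([g for _,g in L])/1000.
def W(p,g):
    g=g.copy(); g[-1,2]-=p[3]; c,s=np.cos(p[2]),np.sin(p[2])
    return g@np.array([[c,-s,0],[s,c,0],[0,0,1]]).T+[p[0],p[1],0]
res=lambda p:np.r_[(proj(b,W(p,G(top)))-uvt).ravel(),(proj(a,W(p,G(sc)))-uvs).ravel()]
r=least_squares(res,[.49,-.008,-.29,.003],loss='soft_l1');print(r.x,r.fun.reshape(-1,2).round(1).tolist())
p=r.x;np.save('pose.npy',p)
print('tab',W(p,np.array([[-.06,.165,.17]])))
s=monitor.state();Rm=R.from_rotvec(s['ee_rot']).as_matrix();print(Rm.round(3),s['tool_pos'])
E
```

```text
[ 0.49289779 -0.00742316 -0.29326828  0.00419033] [[-0.7, -0.3], [0.9, 0.3], [0.6, 0.2], [-0.5, -0.6], [0.2, -0.2], [0.3, -0.2], [-0.1, -0.1], [-0.4, 1.2], [-0.3, -0.1], [0.1, 0.2], [-0.2, -0.2], [0.8, 0.0], [-0.1, -0.1]]
tab [[0.48315815 0.16787698 0.16580967]]
[[-0.952  0.306 -0.   ]
 [ 0.306  0.952 -0.001]
 [-0.    -0.001 -1.   ]] [0.19100196 0.59471046 0.21053896]
```

>>> arm_command(series=[[0,-47.2,-48.1,0,-0.018],[0,-47.2,-48.1,0,-0.018],[0,-47.2,-48.1,0,-0.018],[0,-47.2,-48.1,0,-0.018],[0,-47.2,-48.1,0,-0.018],[0,-47.2,-48.1,0,-0.018],[0,-47.2,-48.1,0,-0.018],[0,-47.2,-48.1,0,-0.018]], squeeze=20)

```text
time_s: 0.9
tool_pos: [0.3709, 0.2355, 0.2111]
ee_rot: [-0.458, -3.108, -0.001]
contact_force: [1.1, -0.1, -0.4]
width: 0.358
grasp_force: 0.0
```

```bash
cat > rel.py <<'E'
import sys
from h import *
from scipy.spatial.transform import Rotation as R
def rel(gx,gy,z):
    p=np.load('pose.npy');c,s=np.cos(p[2]),np.sin(p[2])
    t=np.array([p[0]+c*gx-s*gy,p[1]+s*gx+c*gy,z]);s_=monitor.state()
    Rm=R.from_rotvec(s_['ee_rot']).as_matrix()
    yw=np.arctan2(Rm[1,1],Rm[0,1])-np.pi/2-p[2]; yw=(yw+np.pi/2)%np.pi-np.pi/2
    print('cm',(Rm.T@(t-s_['tool_pos'])*100).round(2),'roll',round(yw,3),'pos',s_['tool_pos'].round(4),'tilt',Rm[:,2].round(3),'F',s_['contact_force'].round(2),'w',round(s_['width'],3),'t',s_['time_s'])
rel(*map(float,sys.argv[1:4]))
E
python3 rel.py 0 0 .2
```

```text
cm [-18.69 -19.74   1.1 ] roll 0.001 pos [0.3709 0.2355 0.2111] tilt [-0.  0. -1.] F [ 1.15 -0.06 -0.36] w 0.358 t 0.9
```

>>> arm_command(series=[[0,-18.7,-19.7,0,0],[0,-18.7,-19.7,0,0],[0,-18.7,-19.7,0,0],[0,-18.7,-19.7,0,0],[0,-18.7,-19.7,0,0],[0,-18.7,-19.7,0,0],[0,-18.7,-19.7,0,0],[0,-18.7,-19.7,0,0]])

```text
time_s: 1.7
tool_pos: [0.4924, -0.0048, 0.2109]
ee_rot: [-0.459, -3.107, 0.0]
contact_force: [-0.0, 1.4, -0.5]
width: 0.004
grasp_force: 0.0
```

```bash
python3 rel.py 0 0 .155
```

```text
cm [-0.13 -0.24  5.59] roll -0.0 pos [ 0.4924 -0.0048  0.2109] tilt [-0.001  0.    -1.   ] F [-0.02  1.42 -0.5 ] w 0.004 t 1.7
```

>>> arm_command(series=[[0,-0.1,-0.2,2,0],[0,-0.1,-0.2,4,0],[0,-0.1,-0.2,5.6,0],[0,-0.1,-0.2,5.6,0],[0,-0.1,-0.2,5.6,0],[0,-0.1,-0.2,5.6,0]])

```text
time_s: 2.3
tool_pos: [0.4935, -0.0065, 0.1562]
ee_rot: [0.457, 3.107, 0.001]
contact_force: [0.5, -0.2, -0.6]
width: 0.005
grasp_force: 0.0
```

```bash
python3 rel.py 0 0 .1415; python3 - <<'E'
from h import *
A,B=[cv2.cvtColor(grab(n)['pixels'],cv2.COLOR_RGB2BGR) for n in('scene','top')]
cv2.imwrite('pics/p1.png',np.hstack([cv2.resize(A[145:215,210:280],(400,400),interpolation=cv2.INTER_CUBIC),cv2.resize(B[165:235,225:295],(400,400),interpolation=cv2.INTER_CUBIC)]))
F=[]
for i in range(4): F.append(monitor.state()['contact_force'].round(2))
print(F)
E
```

```text
cm [ 0.04 -0.1   1.47] roll 0.001 pos [ 0.4935 -0.0065  0.1562] tilt [ 0.001  0.001 -1.   ] F [ 0.54 -0.16 -0.63] w 0.005 t 2.3
[array([0.03, 0.12, 0.35]), array([0.03, 0.12, 0.35]), array([0.03, 0.12, 0.35]), array([0.03, 0.12, 0.35])]
```

View pics/p1.png

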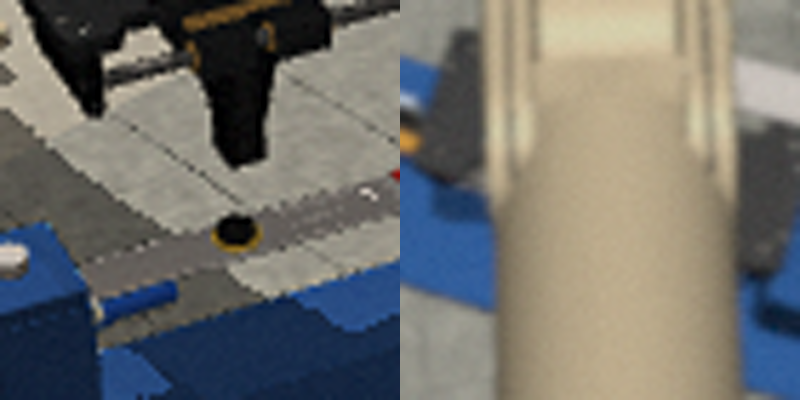

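The closed fingers sit right above the pad, which is at (237,230) in the left crop; in the top view the arm hides it. Now I'll press gradually.

>>> arm_command(series=[[0,0,-0.1,0.5,0],[0,0,-0.1,1.0,0],[0,0,-0.1,1.4,0],[0,0,-0.1,1.6,0],[0,0,-0.1,1.8,0],[0,0,-0.1,1.8,0],[0,0,-0.1,1.8,0]])

```text
time_s: 3.1
tool_pos: [0.4929, -0.0082, 0.1373]
ee_rot: [0.458, 3.108, 0.0]
contact_force: [-1.1, 0.0, -1.2]
width: 0.007
grasp_force: 0.0
```

```bash
cat > av.py <<'E'
import sys
from h import *
n=int(sys.argv[1]);F=[];Z=[]
for i in range(n):
    d=viewer.read_camera('scene');s=monitor.state();F.append(s['contact_force']);Z.append(s['tool_pos'])
F=np.array(F);print('F',F.mean(0).round(2),'sd',F.std(0).round(2),'pos',np.mean(Z,0).round(4),'zsd',np.std(Z,0).round(5),'t',s['time_s'])
if len(sys.argv)>2: cv2.imwrite('pics/'+sys.argv[2],cv2.resize(cv2.cvtColor(d['pixels'],cv2.COLOR_RGB2BGR)[150:205,240:320],(800,550),interpolation=cv2.INTER_CUBIC)); np.save('last.npy',d['pixels'])
E
python3 av.py 8
```

```text
F [ 0.07 -0.06  0.01] sd [0.42 0.21 0.45] pos [ 0.4929 -0.0081  0.1373] zsd [3.e-05 2.e-05 3.e-05] t 3.5
```

```bash
python3 - <<'E'
from h import *
d=grab('scene');A=cv2.cvtColor(d['pixels'],cv2.COLOR_RGB2BGR)
cv2.imwrite('pics/p2.png',cv2.resize(A[160:205,225:305],(800,450),interpolation=cv2.INTER_CUBIC))
p=np.load('pose.npy');print((proj(d,[[p[0],p[1],.1245],[.4929,-.0081,.1203],[.4929,-.0081,.1245]])-[225,160])*10)
E
```

```text
[[256.57205646 239.03388896]
 [255.2552259  251.66983439]
 [254.77614943 240.01716906]]
```

View pics/p2.png

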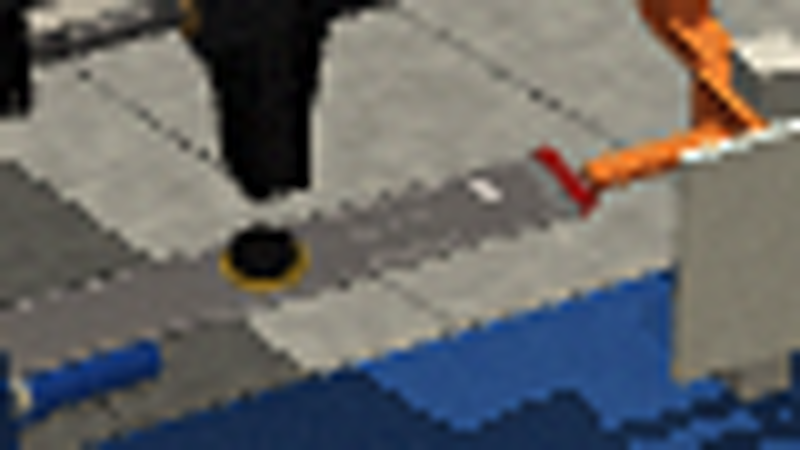

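```bash
python3 - <<'E'
from h import *
import pickle;a,b=pickle.load(open('c.pkl','rb'))
T=np.array([.191,.5947,.2105]);y=np.array([.306,.952,0])
for z in (.1935,.2105): print(z,proj(a,[T*[1,1,0]+[0,0,z]+k*y for k in(-.0435,-.058,.0435,.058)])*1.5625)
d=grab('scene')
s=monitor.state();t=s['tool_pos'];print(t,robot.__dict__ if hasattr(robot,'__dict__') else dir(robot))
x=np.array([.957,-.289,0]);y=np.array([.289,.957,0])
for z in (-.017,0): print((proj(d,[t+i*x+j*y+[0,0,z] for i in(.0095,-.0095) for j in (-.015,.015)])-[225,160])*10)
m=d['pixels'][160:185,240:262].astype(int).sum(2);print(m[8:24])
E
```

```text
0.1935 [[478.98871659 117.2265392 ]
 [473.89201813 118.23630403]
 [508.97381615 111.28585055]
 [513.87435057 110.31495001]]
0.2105 [[479.34843545 110.67841423]
 [474.21878886 111.67622134]
 [509.52346234 104.80883708]
 [514.45440095 103.84968219]]
[ 0.4928307  -0.00815648  0.13724054] {}
[[219.98362576 284.35282987]
 [316.33832606 255.93500081]
 [193.77419948 247.69500071]
 [289.23405166 219.907456  ]]
[[217.68619481 236.68278068]
 [314.94109961 208.4068524 ]
 [191.26492734 200.25031768]
 [287.608188   172.60684043]]
[[436 437 438 426 436 479  73   4  14  16  16  52  39  46  27   7  72 452
  443 415 415 434]
 [429 429 425 438 461 472 218  11  21  12  26  40  38  47  27   8 186 461
  465 439 434 452]
 [453 464 467 442 432 453 209  28  11  14  22  38  38  48  30   0 323 443
  447 432 424 411]
 [446 449 442 429 432 443 338  32   7  21  25  45  32  52  10   0 463 441
  435 443 427 421]
 [283 429 438 432 441 458 335  42  13  33   9  25  43  35   5  83 480 461
  437 427 415 412]
 [461 388 329 412 445 456 361  49   0  17  28  44  38  30  26   0 478 468
  433 417 424 403]
 [427 433 441 228 4
[... 211 characters left out ...]
2  48  43  36  17   0 461 452
  438 420 414 419]
 [420 424 428 455 426 440 479 327  44   0  16  32  41  30   9   0 451 445
  439 422 411 427]
 [430 423 404 400 423 448 460 476 352  50   0  18  27  35  29   0 472 460
  441 425 424 459]
 [441 413 396 411 419 435 454 465 468 228  22  14 226 229 449 445 447 430
  439 457 432 415]
 [439 438 445 444 429 420 461 483 475 484 351 344 391 462 466 478 459 439
  434 295 360 412]
 [461 462 461 446 442 442 443 448 437 442 441 446 451 401 403 461 263 346
  381 322 280 267]
 [476 450 429 421 435 419 410 431 438 456 219 222 358 299 315 275 272 274
  282 278 280 284]
 [429 428 443 425 411 428 459 467 230  15  29  24   5   2 202 293 287 278
  284 289 338 339]]
```

```bash
python3 - <<'E'
from h import *
import pickle;a,b=pickle.load(open('c.pkl','rb'))
T=np.array([.191,.5947,.2105]);y=np.array([.306,.952,0])
print((proj(b,[T+[0,0,z]+k*y for z in (-.017,.053,.08) for k in(-.095,-.05,.05,.095)])).round(1))
cv2.imwrite('pics/g0.png',np.vstack([cv2.resize(cv2.cvtColor(x,cv2.COLOR_RGB2BGR),(800,300),interpolation=cv2.INTER_CUBIC) for x in (b['pixels'][270:315,0:120],a['pixels'][30:75,265:385])]))
E
```

```text
[[ 85.  310.6]
 [ 70.5 305.6]
 [ 38.5 294.7]
 [ 24.3 289.8]
 [ 75.6 311.9]
 [ 60.4 306.7]
 [ 27.  295.2]
 [ 12.  290. ]
 [ 71.8 312.5]
 [ 56.3 307.1]
 [ 22.2 295.4]
 [  6.9 290.2]]
```

View pics/g0.png

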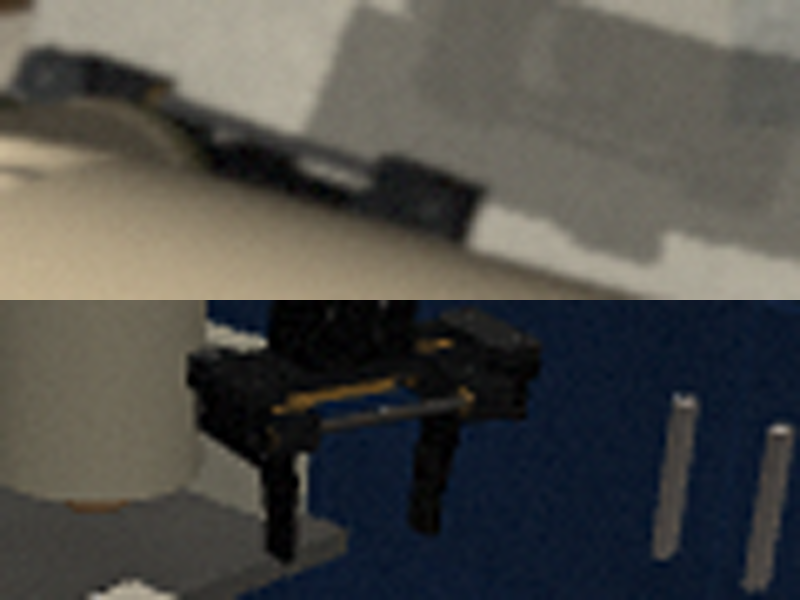

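The gripper crop shows the fingertips about 6 px higher in the scene view than the reported pose predicts, at (307,69) against (306.6,75). Crop p2 shows the closed tip's bottom centred near (274,175), about 4–6 px above the pad at (262,245), so it hasn't touched. The tool pose reading is therefore offset by a few mm sideways and about 25–30 mm in height. I'll correct sideways and descend, watching the force.

>>> arm_command(series=[[0,0.1,-0.7,0,0],[0,0.1,-0.7,0.3,0],[0,0.1,-0.7,0.6,0],[0,0.1,-0.7,0.8,0],[0,0.1,-0.7,0.8,0]])

```text
time_s: 4.1
tool_pos: [0.4896, -0.0145, 0.1288]
ee_rot: [-0.458, -3.107, 0.0]
contact_force: [0.3, -0.0, -0.2]
width: 0.005
grasp_force: 0.0
```

```bash
python3 av.py 4
```

```text
F [ 0.13 -0.28 -0.05] sd [0.36 0.34 0.59] pos [ 0.4899 -0.0145  0.1292] zsd [8.e-05 0.e+00 1.e-04] t 4.3
```

>>> arm_command(series=[[0,0,0,0.1,0],[0,0,0,0.2,0],[0,0,0,0.3,0],[0,0,0,0.3,0]])

```text
time_s: 4.7
tool_pos: [0.4897, -0.0146, 0.1261]
ee_rot: [-0.458, -3.108, -0.0]
contact_force: [0.0, 0.5, 1.1]
width: 0.005
grasp_force: 0.0
```

```bash
python3 av.py 4
```

```text
F [ 0.52 -0.35  0.42] sd [0.23 0.37 0.48] pos [ 0.4898 -0.0146  0.1262] zsd [3.e-05 1.e-05 4.e-05] t 4.9
```

>>> arm_command(series=[[0,0,0,0.1,0],[0,0,0,0.2,0],[0,0,0,0.3,0],[0,0,0,0.3,0]])

```text
time_s: 5.3
tool_pos: [0.4897, -0.0146, 0.1231]
ee_rot: [-0.458, -3.108, -0.0]
contact_force: [0.2, 0.3, -0.7]
width: 0.005
grasp_force: 0.0
```

```bash
python3 av.py 4 x1.png
```

```text
F [-0.04 -0.13 -0.02] sd [0.7  0.48 0.37] pos [ 0.4898 -0.0146  0.1232] zsd [4.e-05 1.e-05 5.e-05] t 5.5
```

```bash
cat > asc.py <<'E'
import sys
from h import *
d=grab('scene');p=d['pixels'].astype(int)
for v in range(168,192): print(v,''.join('#' if q.sum()<150 else 'y' if q[0]-q[2]>60 else '.' for q in p[v,240:272]))
t=monitor.state();print(t['contact_force'])
E
python3 asc.py
```

```text
168 .##############.................
169 ..#############.................
170 ...############.................
171 ....###########.................
172 ....##########..................
173 ....##########..................
174 .....#########..................
175 .....#########..................
176 .....#########..................
177 .....########...................
178 .....########...................
179 .....#########..................
180 .....#########..................
181 ......########..................
182 .......#######..................
183 .......#######..................
184 ........#######.................
185 .......y#######y................
186 .......y#######y................
187 .......yy#####y.................
188 .........yyyyy..................
189 ................................
190 ................................
191 ................................
[ 0.52120768  0.1917339  -0.57671461]
```

>>> arm_command(series=[[0,-0.2,0.4,0,0],[0,-0.2,0.4,0.2,0],[0,-0.2,0.4,0.4,0],[0,-0.2,0.4,0.5,0],[0,-0.2,0.4,0.5,0]])

```text
time_s: 6.05
tool_pos: [0.4927, -0.0114, 0.118]
ee_rot: [-0.458, -3.108, 0.0]
contact_force: [-0.4, -0.6, 0.5]
width: 0.005
grasp_force: 0.0
```

```bash
python3 av.py 4; python3 asc.py
```

```text
F [0.21 0.24 0.45] sd [0.49 0.15 0.32] pos [ 0.4929 -0.0114  0.1182] zsd [6.e-05 2.e-05 7.e-05] t 6.25
168 ###y#############...............
169 ..#.#############...............
170 ...##############...............
171 ....#############...............
172 .....###########................
173 .....###########................
174 ......##########................
175 ......##########................
176 ......##########................
177 ......#########.................
178 ......#########.................
179 ......#########.................
180 ......#########.................
181 .......########.................
182 .......########.................
183 ........########................
184 ........#######.................
185 ........#######y................
186 .......y#######y................
187 .......yy#####y.................
188 .........yyyyy..................
189 ................................
190 ................................
191 ................................
[ 0.01932581 -1.39936742 -0.16334253]
```

>>> arm_command(series=[[0,0,0,0.1,0],[0,0,0,0.2,0],[0,0,0,0.2,0]])

```text
time_s: 6.6
tool_pos: [0.4928, -0.0113, 0.1161]
ee_rot: [-0.458, -3.108, 0.0]
contact_force: [0.2, 0.8, -0.7]
width: 0.004
grasp_force: 0.0
```

```bash
python3 av.py 4
```

```text
F [ 0.21 -0.12  0.1 ] sd [0.37 0.38 0.31] pos [ 0.4929 -0.0113  0.1162] zsd [4.e-05 1.e-05 4.e-05] t 6.8
```

>>> arm_command(series=[[0,0,0,0.1,0],[0,0,0,0.2,0],[0,0,0,0.2,0]])

```text
time_s: 7.1
tool_pos: [0.4928, -0.0113, 0.114]
ee_rot: [-0.458, -3.108, -0.0]
contact_force: [0.9, 0.2, 0.9]
width: 0.006
grasp_force: 0.0
```

```bash
python3 av.py 4;python3 asc.py
```

```text
F [-0.06  0.06 -0.04] sd [0.3  0.74 0.12] pos [ 0.4929 -0.0113  0.1142] zsd [3.e-05 1.e-05 4.e-05] t 7.3
168 #...################............
169 ###y#############...............
170 #...#############...............
171 ...##############...............
172 ....#############...............
173 .....###########................
174 .....###########................
175 .....###########................
176 ......##########................
177 ......##########................
178 ......#########.................
179 ......#########.................
180 ......#########.................
181 .......########.................
182 .......########.................
183 .......#########................
184 ........########................
185 ........#######.................
186 .......y#######y................
187 .......yy#####y.................
188 .........yyyyy..................
189 ................................
190 ................................
191 ................................
[-0.74931957  0.20495956 -0.06207756]
```

>>> arm_command(series=[[0,0,0,0.1,0],[0,0,0,0.2,0],[0,0,0,0.2,0]])

```text
time_s: 7.65
tool_pos: [0.493, -0.0113, 0.1122]
ee_rot: [0.458, 3.108, 0.0]
contact_force: [1.0, 0.5, 2.1]
width: 0.006
grasp_force: 1.0
```

```bash
python3 av.py 4
```

```text
F [0.27 0.69 2.5 ] sd [0.33 0.17 0.64] pos [ 0.4931 -0.0112  0.1123] zsd [1.e-05 1.e-05 2.e-05] t 7.85
```

>>> arm_command(series=[[0,0,0,0.1,0],[0,0,0,0.2,0],[0,0,0,0.2,0]])

```text
time_s: 8.15
tool_pos: [0.4931, -0.0111, 0.1103]
ee_rot: [0.458, 3.108, 0.0]
contact_force: [-0.2, 1.7, 3.9]
width: 0.002
grasp_force: 2.0
```

```bash
python3 av.py 4;python3 asc.py
```

```text
F [0.44 1.75 4.55] sd [0.76 0.37 0.15] pos [ 0.4931 -0.0112  0.1104] zsd [2.e-05 1.e-05 1.e-05] t 8.35
168 ###.############.########.......
169 #..y#################...........
170 .##y##############..............
171 ##..#############...............
172 ...##############...............
173 ....#############...............
174 .....############...............
175 .....###########................
176 ......##########................
177 ......##########................
178 ......##########................
179 .......#########................
180 .......########.................
181 .......########.................
182 .......########.................
183 .......#########................
184 .......#########................
185 .......#########................
186 .......y#######y................
187 .......y.######y................
188 ........yy####y.................
189 .........yyyy...................
190 ................................
191 ................................
[0.51909965 1.92163822 3.8915087 ]
```

>>> arm_command(series=[[0,0,0.02,0.1,0],[0,0,0.03,0.2,0],[0,0,0.04,0.3,0],[0,0,0.04,0.4,0],[0,0,0.04,0.4,0]])

```text
time_s: 8.9
tool_pos: [0.4932, -0.011, 0.1064]
ee_rot: [0.458, 3.108, 0.0]
contact_force: [-0.1, 0.7, 7.9]
width: 0.006
grasp_force: 4.1
```

```bash
python3 av.py 6
```

```text
F [-1.06  1.06  8.26] sd [0.3  0.32 0.91] pos [ 0.4932 -0.011   0.1065] zsd [1.e-05 2.e-05 1.e-05] t 9.2
```

>>> arm_command(series=[[0,0,0.02,0.1,0],[0,0,0.02,0.18,0],[0,0,0.02,0.18,0],[0,0,0.02,0.18,0]])

```text
time_s: 9.6
tool_pos: [0.4932, -0.011, 0.1049]
ee_rot: [0.459, 3.108, 0.0]
contact_force: [-1.8, 0.0, 10.4]
width: 0.011
grasp_force: 4.8
```

```bash
python3 av.py 16 x2.png
```

```text
F [-2.1   0.37  9.68] sd [0.57 0.42 0.62] pos [ 0.4932 -0.011   0.1049] zsd [2.e-05 1.e-05 1.e-05] t 10.4
```

View pics/x2.png

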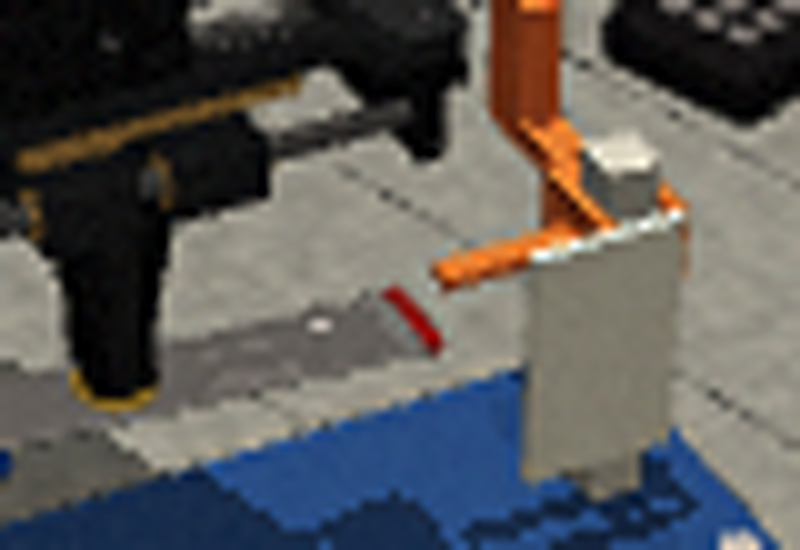

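The view shows the tip pressed down: red end centre at about (413,322) in the crop and orange blade end at (440,275). That is about 15 mm of sink. I'll top the force up slightly and hold for over a second while measuring.

>>> arm_command(series=[[0,0.02,0,0.02,0],[0,0.02,0,0.02,0],[0,0.02,0,0.02,0],[0,0.02,0,0.02,0]])

```text
time_s: 10.8
tool_pos: [0.4932, -0.011, 0.1048]
ee_rot: [0.459, 3.107, 0.0]
contact_force: [-2.4, 0.4, 11.0]
width: 0.008
grasp_force: 4.9
```

```bash
python3 av.py 20 x3.png; cat > red.py <<'E'
from h import *
import pickle
a,b=pickle.load(open('c.pkl','rb'))
pose=np.load('pose.npy');P=np.array([pose[0]-np.sin(pose[2])*.1,pose[1]+np.cos(pose[2])*.1,.115])
def cen(p,lo,hi,k):
    p=p.astype(float)[165:200,265:310]
    r,g,bl=p[...,0],p[...,1],p[...,2]
    m=(r-g) *((r-g>45)&(g<55)&(g-bl<18) if k=='r' else (r-g>45)&(g-bl>=25))
    v,u=np.mgrid[165:200,265:310]
    return (m*u).sum()/m.sum(),(m*v).sum()/m.sum(),(m>0).sum()
if __name__=='__main__':
    for q in (a['pixels'],np.load('last.npy')): print(cen(q,0,0,'r'),cen(q,0,0,'o'))
    print(proj(a,[P,P-[0,0,.0155]]),proj(a,[P-[0,0,.01]])[0]-proj(a,[P])[0])
E
python3 red.py
```

```text
F [-1.62  0.16  9.92] sd [0.52 0.55 0.43] pos [ 0.4932 -0.011   0.1047] zsd [1.e-05 1.e-05 1.e-05] t 11.8
(np.float64(281.30854760250173), np.float64(177.31549687282836), np.int64(9)) (np.float64(293.57856399583767), np.float64(172.25789108567466), np.int64(65))
(np.float64(281.7172593235039), np.float64(181.02862098872507), np.int64(11)) (np.float64(293.6249186727391), np.float64(172.21633051398828), np.int64(68))
[[281.77713666 177.40600217]
 [281.69889952 181.59665292]] [-0.0506181   2.71128008]
```

>>> arm_command(series=[[0,0,0,-0.5,0],[0,0,0,-1.5,0],[0,0,0,-4,0],[50,0,0,-8.5,0],[60,0,0,-8.5,0]])

```text
time_s: 12.3
tool_pos: [0.4951, -0.011, 0.1943]
ee_rot: [0.458, 3.102, 0.004]
contact_force: [0.8, -1.5, -0.4]
width: 0.115
grasp_force: 0.0
```

>>> arm_command(series=[[60,6.1,16.4,0,0],[60,6.1,16.4,0,0],[60,6.1,16.4,0,0],[60,6.1,16.4,0,0],[60,6.1,16.4,0,0],[60,6.1,16.4,0,0],[60,6.1,16.4,0,0]])

```text
time_s: 13.0
tool_pos: [0.482, 0.1623, 0.1892]
ee_rot: [-0.461, -3.107, 0.001]
contact_force: [-0.1, -0.1, 0.5]
width: 0.594
grasp_force: 0.0
```

```bash
python3 av.py 2; python3 - <<'E'
from h import *
d=grab('scene');A=cv2.cvtColor(d['pixels'],cv2.COLOR_RGB2BGR);d2=grab('top');B=cv2.cvtColor(d2['pixels'],cv2.COLOR_RGB2BGR)
cv2.imwrite('pics/t1.png',cv2.resize(A[110:195,245:330],(600,600),interpolation=cv2.INTER_CUBIC))
t=monitor.state()['tool_pos'];tab=[[.4832,.1679,.1658]]
print(((proj(d,np.r_[tab,[t+[.001,.004,.011]]])-[245,110]+.5)*600/85).round(0),t)
E
```

```text
F [-0.07  0.38 -0.69] sd [0.05 0.09 0.23] pos [0.482  0.1624 0.1893] zsd [1.e-05 8.e-05 2.e-05] t 13.1
[[336. 270.]
 [337. 201.]] [0.48200721 0.16296484 0.18933471]
```

View pics/t1.png

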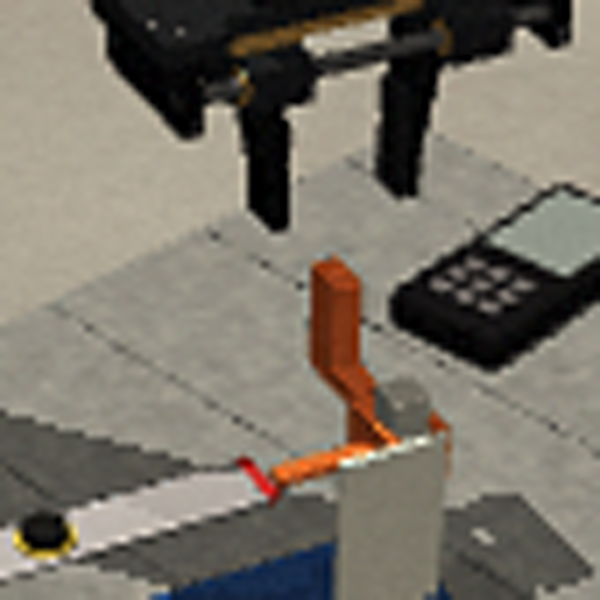

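The crop shows the fingertips at (268,220) and (400,190), straddling the tab top at (336,268) as predicted. I'll descend and pinch.

>>> arm_command(series=[[60,0,0.1,2,0],[60,0,0.1,4,0],[60,0,0.1,5.5,0],[60,0,0.1,6.4,0],[60,0,0.1,6.4,0],[60,0,0.1,6.4,0],[60,0,0.1,6.4,0]], squeeze=25)

```text
time_s: 13.9
tool_pos: [0.4826, 0.165, 0.1261]
ee_rot: [0.458, 3.107, 0.002]
contact_force: [-0.4, 0.3, -0.4]
width: 0.6
grasp_force: 0.0
```

>>> arm_command(series=[[0,0,0,0,0],[0,0,0,0,0],[0,0,0,0,0],[0,0,0,0,0],[0,0,0,0,0],[0,0,0,0,0],[0,0,0,0,0],[0,0,0,0,0]], squeeze=25)

```text
time_s: 14.7
tool_pos: [0.4825, 0.1661, 0.1254]
ee_rot: [0.457, 3.107, 0.003]
contact_force: [2.1, 4.0, -1.5]
width: 0.159
grasp_force: 25.0
```

```bash
python3 av.py 4 x4.png; python3 - <<'E'
from red import *
for q in (a['pixels'],np.load('last.npy')): print(cen(q,0,0,'o'))
E
```

```text
F [ 2.48  4.81 -2.07] sd [0.49 0.53 0.31] pos [0.4825 0.1661 0.1254] zsd [1.e-05 1.e-05 2.e-05] t 14.9
(np.float64(293.57856399583767), np.float64(172.25789108567466), np.int64(65))
(np.float64(293.02950661077074), np.float64(172.5551435020961), np.int64(69))
```

>>> arm_command(series=[[0,0,0.1,0,0],[0,0,0.1,0.3,0],[0,0,0.1,0.6,0],[0,0,0.1,0.9,0],[0,0,0.1,1.2,0],[0,0,0.1,1.5,0],[0,0,0.1,1.5,0],[0,0,0.1,1.5,0]])

```text
time_s: 15.7
tool_pos: [0.4824, 0.1661, 0.1097]
ee_rot: [0.458, 3.108, 0.0]
contact_force: [4.1, 5.8, -3.9]
width: 0.157
grasp_force: 25.0
```

```bash
python3 av.py 4 x5.png
```

```text
F [ 3.47  4.75 -4.65] sd [0.7  0.34 0.72] pos [0.4824 0.1661 0.1097] zsd [1.e-05 1.e-05 1.e-05] t 15.9
```

```bash
python3 - <<'E'
from red import *
q=np.load('last.npy')
def bl(p):
    p=p.astype(float); out=[]
    for u in range(279,292):
        c=p[165:195,u]; w=np.clip(c[:,0]-c[:,2]-50,0,None)*(c[:,0]-c[:,1]>30)
        out.append((u,round((w*np.arange(165,195)).sum()/w.sum(),1) if w.sum()>0 else None))
    return out
print(bl(a['pixels']));print(bl(q))
E
```

```text
[(279, np.float64(175.1)), (280, np.float64(175.8)), (281, np.float64(177.1)), (282, np.float64(178.2)), (283, np.float64(178.6)), (284, np.float64(177.0)), (285, np.float64(176.4)), (286, np.float64(176.2)), (287, np.float64(175.9)), (288, np.float64(175.7)), (289, np.float64(175.3)), (290, np.float64(175.0)), (291, np.float64(174.7))]
[(279, np.float64(175.1)), (280, np.float64(175.7)), (281, np.float64(177.1)), (282, np.float64(178.2)), (283, np.float64(179.1)), (284, np.float64(180.8)), (285, np.float64(180.7)), (286, np.float64(180.4)), (287, np.float64(180.0)), (288, np.float64(179.8)), (289, np.float64(178.8)), (290, np.float64(177.0)), (291, np.float64(176.8))]
```

```bash
python3 - <<'E'
from red import *
def cols(p,v0,u0):
    p=p.astype(float); o=[]
    for u in range(278,284):
        c=p[:,u-u0]; w=np.clip(c[:,0]-c[:,1]-25,0,None)*(c[:,1]-c[:,2]<25)
        o.append(round((w*(np.arange(len(c))+v0)).sum()/max(w.sum(),1e-9),2))
    return o
def ld(f): return cv2.cvtColor(cv2.resize(cv2.imread('pics/'+f),(80,55),interpolation=cv2.INTER_AREA),cv2.COLOR_BGR2RGB)
print(cols(a['pixels'][150:205,240:320],150,240))
for f in('x1.png','x2.png','x3.png','x5.png'): print(f,cols(ld(f),150,240))
E
```

```text
[np.float64(175.0), np.float64(175.08), np.float64(175.79), np.float64(177.08), np.float64(178.18), np.float64(178.99)]
x1.png [np.float64(175.0), np.float64(175.03), np.float64(175.65), np.float64(176.92), np.float64(178.04), np.float64(179.07)]
x2.png [np.float64(179.0), np.float64(179.19), np.float64(180.06), np.float64(181.2), np.float64(182.48), np.float64(183.44)]
x3.png [np.float64(179.0), np.float64(179.2), np.float64(180.07), np.float64(181.26), np.float64(182.48), np.float64(183.49)]
x5.png [np.float64(175.0), np.float64(175.2), np.float64(175.82), np.float64(177.08), np.float64(178.15), np.float64(179.18)]
```

>>> arm_command(series=[[60,0,0,0,0],[60,0,0,0,0],[60,0,0,0,0],[60,0,0,0,0],[60,0,0,0,0]])

```text
time_s: 16.4
tool_pos: [0.4824, 0.1657, 0.1102]
ee_rot: [-0.459, -3.108, 0.0]
contact_force: [-0.4, -0.3, -0.8]
width: 0.52
grasp_force: 0.0
```

```bash
python3 av.py 3 x6.png; python3 - <<'E'
from red import *
q=np.load('last.npy').astype(float)
for u in range(284,289):
    c=q[165:195,u]; w=np.clip(c[:,0]-c[:,2]-50,0,None)*(c[:,0]-c[:,1]>30);print(u,((w*np.arange(165,195)).sum()/w.sum()).round(1))
E
```

```text
F [ 0.39 -0.18 -0.2 ] sd [0.24 0.63 0.23] pos [0.4824 0.1658 0.1102] zsd [1.e-05 3.e-05 1.e-05] t 16.55
284 180.8
285 180.7
286 180.4
287 180.0
288 179.8
```

>>> arm_command(series=[[60,0,0,-2,0],[60,0,0,-5,0],[60,0,0,-8,0],[60,0,0,-8,0],[0,-3,-8,-8,0],[0,-6.05,-16.7,-8,0],[0,-6.05,-16.7,-8,0],[0,-6.05,-16.7,-8,0]], squeeze=40)

```text
time_s: 17.35
tool_pos: [0.4917, -0.0159, 0.19]
ee_rot: [0.464, 3.107, -0.001]
contact_force: [1.4, 0.4, -0.4]
width: 0.321
grasp_force: 0.0
```

>>> arm_command(series=[[0,0,0,0,0],[0,0,0,0,0],[0,0,0,0,0],[0,0,0,0,0],[0,0,0,0,0],[0,0,0,0,0],[0,0,0,0,0],[0,0,0,0,0]])

```text
time_s: 18.15
tool_pos: [0.4922, -0.0114, 0.1902]
ee_rot: [0.458, 3.108, 0.0]
contact_force: [0.2, 0.4, 0.5]
width: 0.008
grasp_force: 0.0
```

```bash
python3 av.py 3; python3 rel.py 0 -.004 .119
```

```text
F [ 0.19  0.16 -0.56] sd [0.23 0.14 0.93] pos [ 0.4921 -0.0115  0.1902] zsd [1.e-05 3.e-05 1.e-05] t 18.3
cm [0.05 0.01 7.12] roll 0.0 pos [ 0.4921 -0.0115  0.1902] tilt [ 0.  0. -1.] F [-0.11  0.36 -0.39] w 0.006 t 18.3
```

>>> arm_command(series=[[0,0,0,3,0],[0,0,0,5.5,0],[0,0,0,7,0],[0,0,0,7.4,0],[0,0,0,7.4,0],[0,0,0,7.4,0],[0,0,0,7.4,0]])

```text
time_s: 19.0
tool_pos: [0.4928, -0.0114, 0.1171]
ee_rot: [0.458, 3.107, 0.001]
contact_force: [0.1, -0.1, 0.2]
width: 0.009
grasp_force: 0.0
```

>>> arm_command(series=[[0,0,0.01,0.15,0],[0,0,0.02,0.3,0],[0,0,0.03,0.45,0],[0,0,0.04,0.6,0],[0,0,0.05,0.75,0],[0,0,0.05,0.9,0],[0,0,0.05,0.9,0],[0,0,0.05,0.9,0]])

```text
time_s: 19.8
tool_pos: [0.4926, -0.0109, 0.1076]
ee_rot: [0.458, 3.107, 0.001]
contact_force: [-1.3, -0.5, 6.6]
width: 0.007
grasp_force: 3.3
```

```bash
python3 av.py 8
```

```text
F [-1.16  0.31  6.77] sd [0.56 0.32 0.62] pos [ 0.4926 -0.011   0.1076] zsd [1.e-05 1.e-05 1.e-05] t 20.2
```

>>> arm_command(series=[[0,0,0,0.1,0],[0,0,0,0.2,0],[0,0,0,0.3,0],[0,0,0,0.3,0],[0,0,0,0.3,0]])

```text
time_s: 20.7
tool_pos: [0.4926, -0.011, 0.1048]
ee_rot: [0.458, 3.107, 0.001]
contact_force: [-2.0, 0.5, 8.9]
width: 0.007
grasp_force: 4.8
```

```bash
python3 av.py 12 x7.png
```

```text
F [-2.49  0.56 10.1 ] sd [0.42 0.45 0.58] pos [ 0.4926 -0.0109  0.1048] zsd [1.e-05 2.e-05 1.e-05] t 21.3
```

Vertical force is 10.1 N. I'll hold it and check the level.

```bash
python3 av.py 16 x8.png
```

```text
F [-2.35  0.11  9.89] sd [0.44 0.42 0.54] pos [ 0.4926 -0.0109  0.1048] zsd [2.e-05 2.e-05 1.e-05] t 22.1
```

View pics/x8.png

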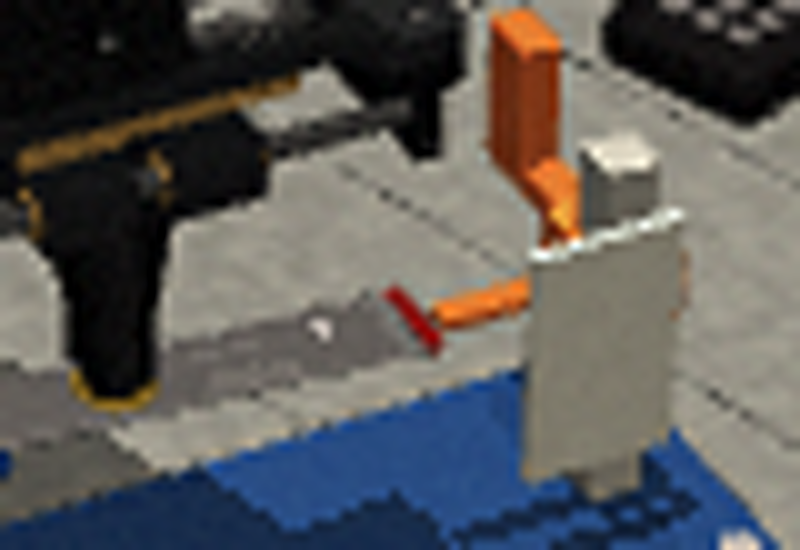

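The view shows the red end's centre at (413,320) and the blade end at (440,312). The line of sight climbs about 7 px over that distance, so they are level. I'll release the arm now.

>>> arm_command(series=[[0,0,0,-0.5,0],[0,0,0,-1.5,0],[0,0,0,-4,0],[0,0,0,-8,0],[0,0,0,-12,0],[0,0,0,-12,0],[0,0,0,-12,0],[0,0,0,-12,0]])

```text
time_s: 22.9
tool_pos: [0.4915, -0.0111, 0.2232]
ee_rot: [-0.458, -3.106, 0.001]
contact_force: [-0.0, -0.4, 0.1]
width: 0.006
grasp_force: 0.0
```

```bash
python3 av.py 3; python3 -c "
from red import *
q=viewer.read_camera('scene')['pixels'].astype(float)
for u in range(284,289):
    c=q[165:195,u]; w=np.clip(c[:,0]-c[:,2]-50,0,None)*(c[:,0]-c[:,1]>30);print(u,((w*np.arange(165,195)).sum()/w.sum()).round(1))
print(sign_off())"
```

```text
F [-0.28 -0.08 -0.24] sd [0.3  0.32 0.22] pos [ 0.4915 -0.0111  0.2231] zsd [6.e-05 1.e-05 6.e-05] t 23.05
284 180.9
285 180.7
286 180.4
287 180.0
288 179.8
the job is handed in; nothing more can be done
None
```

Job handed in at about 23 s: both presses held about 10 N for over a second, the tip sank about 15.5 mm, the pointer was level with it on the second press, and after release the arm is up and the pointer has not moved.

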